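# Snap the cover cap onto the monitor-arm post

## Robot

A 7-joint arm with a two-finger parallel gripper is mounted at the origin on the work surface. World frame = base frame: x ahead of the robot, y to its left, z up, the work surface at z = 0. Lengths are in m, angles in rad, forces in N, time in s.
With the tool pointing down it reaches from about 0.4 to 0.925 m from the base axis. Payload 4.1 kg.
Tool frame: the origin (TCP) lies midway between the tips of the shut fingers; the grasp point (between the pads) lies 19 mm behind it; z points along the fingers, y is the line along which they close (so a half turn about z gives the same grasp; the last joint's range is limited). The gripper opens to 85 mm and grips with 20 to 120 N. Pads are 22 mm wide; open, the fingers measure 114 mm over their backs; the gripper's body (76 mm by 85 mm) begins 54 mm behind the grasp point. The pads swing forward as they close: fully open they stand 13 mm farther back than shut.
Start: joints at [-1.208, 0.398, 0.045, 1.537, -0.019, 1.207, -0.051], TCP at [0.29, 0.582, 0.231] pointing down, gripper open.
Joint ranges: [-2.82, 2.82], [-0.49, 2.23], [-1.37, 1.46], [0, 2.46], [-1.36, 4.5], [0.23, 2], [-2.94, 2.94]. Speed limits (rad/s): [2.57, 2.57, 3.14, 3.14, 3.14, 3.14, 3.14].

## Interface

Orientations are given as a unit quaternion [x, y, z, w].
In Python, from bench import robot gives the robot as it stands.
- The arm moves only by the tool apply_moves, never from a script. Its argument "motion" is a list that holds one entry, the list of rows, each a list of 7 numbers: the shift along the tool's x, y, z in mm, then the turn, a rotation vector about the tool's x, y, z in rad, then the finger opening in mm, from 0 to 85.4. In form: [[[x, y, z, wx, wy, wz, claw], ...]]. A call has exactly 10 rows; each row shifts and turns the commanded pose from where the row before left it, along the tool's axes as they then stand; what a row does not reach is not made up. A row lasts 1/10 s, in which the tool goes at most 50 mm and 8.59 degrees, less where a joint would pass 70% of its speed; a pose out of reach is approached as far as the arm can. A call with a gripper value outside its range is refused whole. The fingers move at their own pace and stop on an object; "grip_force" is the grip in N (left out, the last holds). Time passes only in rows, so rows that do not move let the fingers close, or fill a call up. It gives the time, the measured TCP pose, the force and the opening at its end, in the units of the state.
- robot.get_obs(): the state, without advancing time (a new reading comes with each control period).
- robot.read_camera(name): name is "side" or "top"; returns a dict with "img" (384x512x3 uint8, blue, green, red), "fx", "fy", "cx", "cy" (pixels), "extrinsics" (4x4, takes a point from world to camera coordinates). Camera axes: x right, y down, z forward; pixel columns grow to the right and rows downward; lengths in m; the calibration is good to about 2 mm. A picture is of the moment at which its call begins. There is no depth.
- robot.job_done(): hands the job in, once; it reports no verdict.
The state is a dict: "time_s": time; "joints": joint angles; "dq": joint speeds; "joint_efforts": joint torques, N m; "ee_pos": TCP position; "tool_rot": TCP orientation; "contact_force": force on the tool from outside, world axes, zero at the start; "moment": the same for the moment, N m; "grip_width": finger opening in m.
Only numpy, scipy, OpenCV 4.12 (cv2) and the standard library are available. Lean on these libraries where they do the work, as an engineer would, in place of code of your own. Each camera call takes 0.05 s, during which the arm holds its last target. There are 200 camera calls.

## Task

The monitor arm has been taken off the desk and its bare post needs its blue cover cap: pull the drawer of the small desktop unit out to its stop and leave it open, take the cap out of it, and press the cap straight down onto the post until it clicks and sits flush on the post's shoulder. Keep pressing after the click: finish with the hand still on the cap, pushing it down firmly, without letting go. Leave the thermos, mug, stapler, mouse and pen pot on the desk where they stand.

Things in the scene. Friction and masses are not known exactly. Their poses are not given: they have to be found in the camera images.
- post_seat (a point): Centre of the shoulder of the fixed post, 40 mm above the desk. Below it an aluminium column 42 mm across on a dark round base plate 80 mm across and 8 mm thick; above it a steel spigot with four brass spring bumps. z is up; the post is round, so its yaw does not matter.
- post_top (a point): Centre of the top of the post's spigot, 67 mm above the desk, 27 mm above the shoulder. The spigot is 24 mm across, its last 7 mm tapering to 12 mm. Four spring-loaded brass bumps stand out of it to 33 mm across, centred 10 mm above the shoulder.
- cap_mid (a point): Centre, half-way up, of the blue plastic snap cap: a plain cylinder 42 mm across, 36 mm tall, about 40 g, closed top up, open underneath, z up. It starts upright on the drawer's floor in any of three places side by side about 80 mm apart; eraser and notes are in the other two. Seated on the post, this point is 18 mm above post_seat.
- cap_rim (a point): Centre of the lower rim, 18 mm under cap_mid. A lip 28 mm across and 3 mm high leads into a bore 34 mm across, 30 mm deep from the rim. Pushed over the spigot it slides freely, meets the bumps with its rim about 16 mm above the shoulder, needs about 8 to 12 N until it is about 9 mm above it, then clicks: the force drops, the cap is drawn down and the rim lands on the shoulder.
- cab_drawer0_handle (a point): Middle of the bar handle of the drawer: a dark steel bar 11 mm thick and 120 mm long, level, along the front of the drawer, 35 mm clear of the face to its middle line and held by two thin stems near its ends; 62 mm above the desk and 38 mm below the top of the unit. Its axes are those of the unit: the drawer slides out along this frame's -x, the bar lies along y, z up. It moves with the drawer.
- cab_drawer0 (a joint): How far the drawer is out, in m: 0 shut, 0.150 at its stop. It slides with light friction (1 to 2 N) and stays where left. The drawer's front is 334 mm wide; inside it is 298 mm wide (across) and 175 mm long; its floor is 22 mm above the desk and its front rim about 86 mm above the desk.
- cab: The small grey desktop drawer unit with a white drawer front, 220 mm deep, 340 mm wide, 100 mm tall, fixed; origin at the centre of its underside, its front faces its own -x. A black phone, 9 mm thick, lies loose on its top.
- eraser: Small white and green eraser, 25 x 54 x 14 mm, loose in the drawer, origin at its underside. May be moved.
- notes: Block of yellow notes, 50 x 50 x 16 mm, loose in the drawer, origin at its underside. May be moved.
- thermos: Steel thermos flask with a dark lid, 66 mm across, 230 mm tall, loose on the desk; origin at the centre of its underside. Leave alone.
- mug: White mug, 80 mm across, 90 mm tall, handle at its +y, loose; origin at the centre of its underside. Leave alone.
- stapler: Red and black stapler, 130 x 34 x 48 mm, loose; origin at the centre of its underside, long along its x. Leave alone.
- mouse: Black computer mouse, 105 x 60 x 32 mm, loose; origin at the centre of its underside. Leave alone.
- penpot: Green pen pot, 76 mm across, 95 mm tall with pens to 155 mm, loose; origin at the centre of its underside. Leave alone.
Things that resemble listed ones, but are neither listed nor needed, are in the scene too. Leave any purple or red look-alike of the part that bears post_seat alone.

How it is judged:
By the outcome, as a careful person would: the job done as asked, in the order asked, and still so for the second after the job is handed in, while the arm keeps its last pose, push and grip.
It also fails if it takes over 72 s, if anything falls off the work surface, if the arm or the gripper's body presses on something with over 40 N, if the wrist force passes 120 N, or if a joint passes its speed limit or range.

## Working session

There is one attempt and no reset: what is moved stays moved. The work goes in short steps, Python scripts to look and compute and a tool call to move; the robot and the scene stay as the last step left them, time stands still between calls to the robot, and variables do not carry over. Pictures are saved under pics/ and viewed, on a budget of 10 in all, crops included, one or two more only if the job needs it, and the job is handed in when it is done.

Besides the shell and the picture viewer there is one more tool, called after "Emit:" as name(argument=value, ...), one argument or row to a line, values as JSON. apply_moves: Moves the arm, as the interface text tells. Its arguments: {"type":"object","properties":{"motion":{"type":"array","items":{"type":"array","items":{"type":"array","items":{"type":"number"}}}},"grip_force":{"type":"number"}},"required":["motion"]}

```bash
mkdir -p pics
cat > h.py <<'E'
import numpy as np, cv2
from bench import robot
from scipy.spatial.transform import Rotation as R
def cam(n): return robot.read_camera(n)
def proj(c,p):
    q=c["extrinsics"]@np.r_[p,1]; return np.array([c["fx"]*q[0]/q[2]+c["cx"],c["fy"]*q[1]/q[2]+c["cy"]])
def onz(c,uv,z):
    E=c["extrinsics"]; d=E[:3,:3].T@np.array([(uv[0]-c["cx"])/c["fx"],(uv[1]-c["cy"])/c["fy"],1]); o=-E[:3,:3].T@E[:3,3]
    return o+d*(z-o[2])/d[2]
E
python3 - <<'E'
from h import *
s=robot.get_obs(); print(s)
for n in("side","top"):
    c=cam(n); print(n,c["fx"],c["cx"],c["cy"],c["extrinsics"].round(3).tolist())
    cv2.imwrite(f"pics/{n}0.png",cv2.resize(c["img"],(800,600),interpolation=cv2.INTER_CUBIC))
E
```

```text
{'time_s': 0.0, 'joints': array([-1.20800395,  0.39914468,  0.0450436 ,  1.53791322, -0.01869687,
        1.20687855, -0.05072281]), 'dq': array([ 8.89848376e-04, -9.19497001e-04, -2.15082422e-05, -5.52164574e-04,
       -4.66384985e-05,  6.15111931e-04, -1.39564781e-04]), 'joint_efforts': array([-4.63961369e-04, -4.75110948e+01,  1.36449862e+00, -2.54218912e+01,
        1.16008474e-02,  9.31503164e-03,  6.33478209e-06]), 'ee_pos': array([0.2893107 , 0.58134615, 0.23027945]), 'tool_rot': array([ 2.28810565e-01,  9.73470493e-01, -9.49049493e-04, -1.52071680e-04]), 'contact_force': array([-0.11840888, -0.32608164, -0.13227675]), 'moment': array([0.02120903, 0.02797887, 0.03455746]), 'grip_width': 0.08547695662708853}
side 388.8364404779161 252.11564678610182 184.83717827686718 [[0.826, -0.563, 0.022, -0.485], [-0.32, -0.5, -0.805, 0.215], [0.464, 0.658, -0.593, 1.268], [0.0, 0.0, 0.0, 1.0]]
top 422.35857627883416 258.9049283621576 195.60453711639727 [[0.134, -0.991, 0.005, -0.092], [-0.969, -0.132, -0.209, 0.579], [0.208, 0.023, -0.978, 1.198], [0.0, 0.0, 0.0, 1.0]]
```

View pics/top0.png

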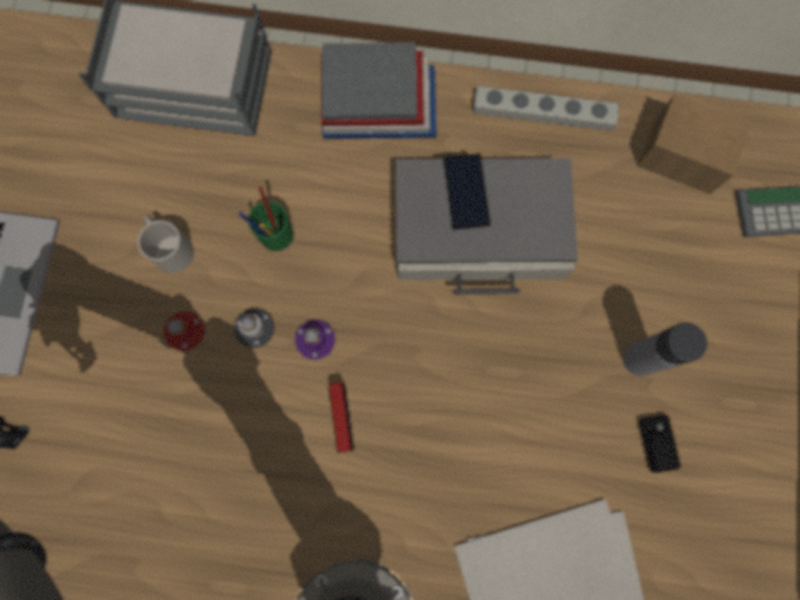

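View pics/side0.png

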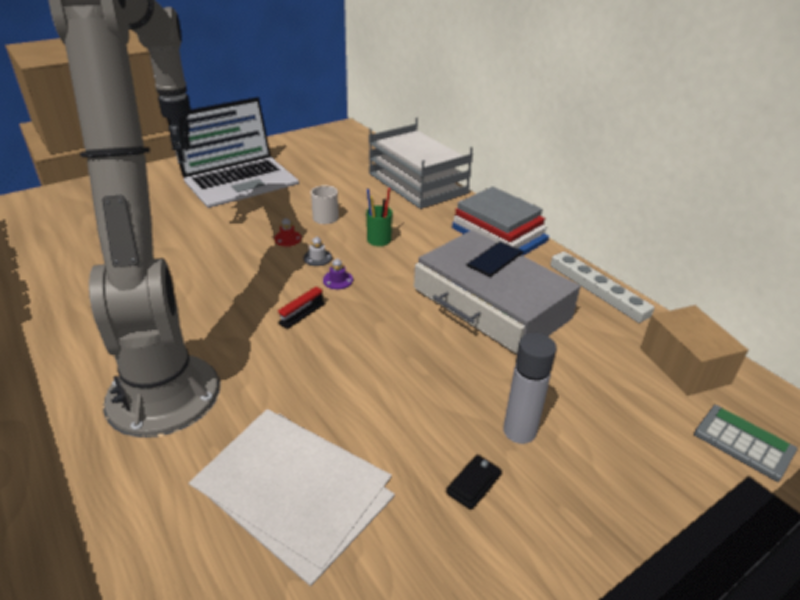

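The top view shows three posts: red at (184,331), one with a grey column on a dark base at (254,327), and purple at (315,340). The grey one fits the description. The drawer handle runs from (455,291) to (518,291). I'll enlarge to confirm the post and read finer pixels.

Run:
```python
from h import *
c=cam("top"); a=c["img"]
np.save("top0.npy",a)
L=cv2.resize(a[185:245,95:225],None,fx=6,fy=6,interpolation=cv2.INTER_CUBIC)[:,:780]
H=cv2.resize(a[140:190,245:375],None,fx=6,fy=6,interpolation=cv2.INTER_CUBIC)[:240]
cv2.imwrite("pics/crop1.png",np.vstack([L,H])[:600])
S=5
for n,uv,z in[("FL",(398,263),.1),("FR",(577,262),.1),("BL",(394,157),.1),("BR",(570,157),.1),("hL",(455,291),.062),("hR",(518,291),.062),("posttop",(252,320),.067),("base",(255,329),.008),("thermos top",(685,343),.23),("stapler",(341,415),.04),("pot",(270,225),.05)]:
    print(n,onz(c,np.array(uv)/1.5625,z).round(3))
```

```text
FL [0.657 0.009 0.1  ]
FR [ 0.704 -0.324  0.1  ]
BL [0.867 0.045 0.1  ]
BR [ 0.914 -0.294  0.1  ]
hL [ 0.627 -0.106  0.062]
hR [ 0.644 -0.225  0.062]
posttop [0.518 0.268 0.067]
base [0.51  0.274 0.008]
thermos top [ 0.55  -0.479  0.23 ]
stapler [0.366 0.077 0.04 ]
pot [0.714 0.272 0.05 ]
```

View pics/crop1.png

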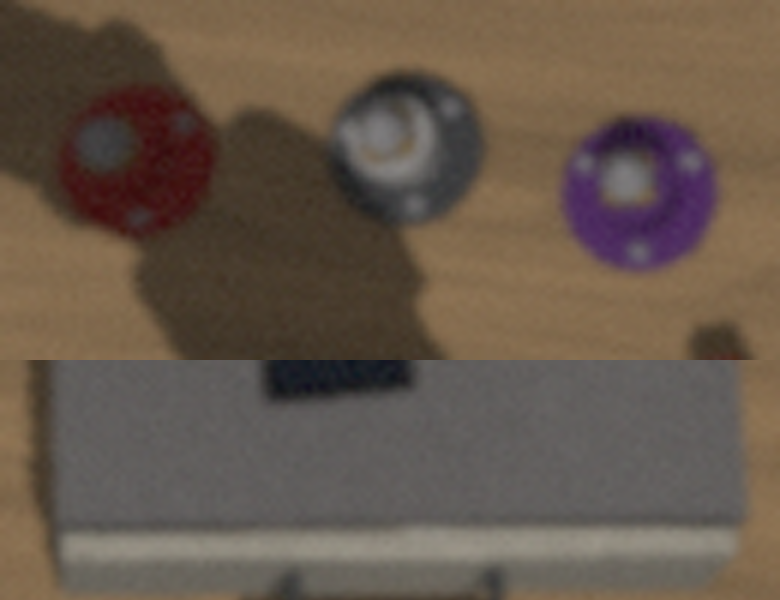

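The grey post has an aluminium column, a steel spigot and brass bumps, so it is the target. The red and purple posts are look-alikes. I'll refine the post position and start towards the handle (about (0.636,-0.166), unit yaw about 0.14 rad).

```bash
cat >> h.py <<'E'
def need(p,yaw_y=None):
    "shift in tool axes (mm) to world p; turn about tool z to bring tool y to heading yaw_y"
    s=robot.get_obs(); M=R.from_quat(s["tool_rot"]).as_matrix()
    print("t",round(s["time_s"],2),"tcp",s["ee_pos"].round(4),"shift",(1e3*M.T@(np.array(p)-s["ee_pos"])).round(1),"zaxis",M[:,2].round(3),"yhead",round(np.arctan2(M[1,1],M[0,1]),4),"F",s["contact_force"].round(1),"w",round(s["grip_width"],4),"j",s["joints"].round(2))
E
python3 - <<'E'
from h import *
c=cam("top")
for n,uv,z in[("base",(162.8,209.7),.008),("top",(158.7,207),.067),("shoulder",(160,208.3),.04)]: print(n,onz(c,uv,z).round(4))
E
```

```text
base [0.513  0.2755 0.008 ]
top [0.5106 0.2743 0.067 ]
shoulder [0.5113 0.2767 0.04  ]
```

Emit:
apply_moves(
  motion=[
    [[0,0,0,0,0,0.138,25],[0,0,0,0,0,0.138,25],[0,0,0,0,0,0.138,25],[0,0,0,0,0,0.138,25],[0,0,0,0,0,0.138,25],[0,0,0,0,0,0.138,25],[0,0,0,0,0,0.14,25],[-20,6,0,0,0,0,25],[-40,12,0,0,0,0,25],[-40,12,0,0,0,0,25]],
  ],
  grip_force=40,
)

```text
time_s: 1.2
ee_pos: [0.3332, 0.4865, 0.2309]
tool_rot: [0.655, 0.756, -0.0, 0.0]
contact_force: [1.0, -0.4, 0.3]
grip_width: 0.0251
```

Emit:
apply_moves(
  motion=[
    [[-40,12,0,0,0,0,25],[-40,12,0,0,0,0,25],[-40,12,0,0,0,0,25],[-40,12,0,0,0,0,25],[-40,12,0,0,0,0,25],[-40,12,0,0,0,0,25],[-40,12,0,0,0,0,25],[-40,12,0,0,0,0,25],[-40,12,0,0,0,0,25],[-40,12,0,0,0,0,25]],
  ],
)

```text
time_s: 2.2
ee_pos: [0.5088, 0.1065, 0.2314]
tool_rot: [0.655, 0.755, 0.0, -0.0]
contact_force: [0.8, 0.7, 0.2]
grip_width: 0.0251
```

Emit:
apply_moves(
  motion=[
    [[-40,12,0,0,0,0,25],[-40,12,0,0,0,0,25],[-40,12,0,0,0,0,25],[-40,12,0,0,0,0,25],[-40,12,0,0,0,0,25],[-40,12,0,0,0,0,25],[-30,8,0,0,0,0,25],[-10,3,0,0,0,0,25],[0,0,0,0,0,0,25],[0,0,0,0,0,0,25]],
  ],
)

```text
time_s: 3.2
ee_pos: [0.6297, -0.1556, 0.2309]
tool_rot: [0.655, 0.756, 0.0, -0.001]
contact_force: [0.3, 1.3, 0.1]
grip_width: 0.0246
```

Run:
```python
from h import *
need([.636,-.1655,.12])
c=cam("side");d=cam("top")
a=cv2.resize(c["img"][140:240,255:385],(780,600),interpolation=cv2.INTER_CUBIC)
cv2.imwrite("pics/hs.png",a)
for n,k in(("side",c),("top",d)):print(n,[proj(k,p).round(1).tolist() for p in([.627,-.106,.062],[.644,-.225,.062],[.636,-.1655,.062])])
```

```text
t 3.2 tcp [ 0.6297 -0.1556  0.2309] shift [-11.    4.8 110.9] zaxis [-0.001  0.002 -1.   ] yhead 0.1426 F [0.3 1.3 0.1] w 0.0246 j [-0.26  0.46  0.61  1.55 -0.28  1.22  0.54]
side [[277.2, 189.6], [301.3, 205.1], [289.1, 197.1]]
top [[291.3, 186.3], [331.4, 186.1], [311.4, 186.0]]
```

View pics/hs.png

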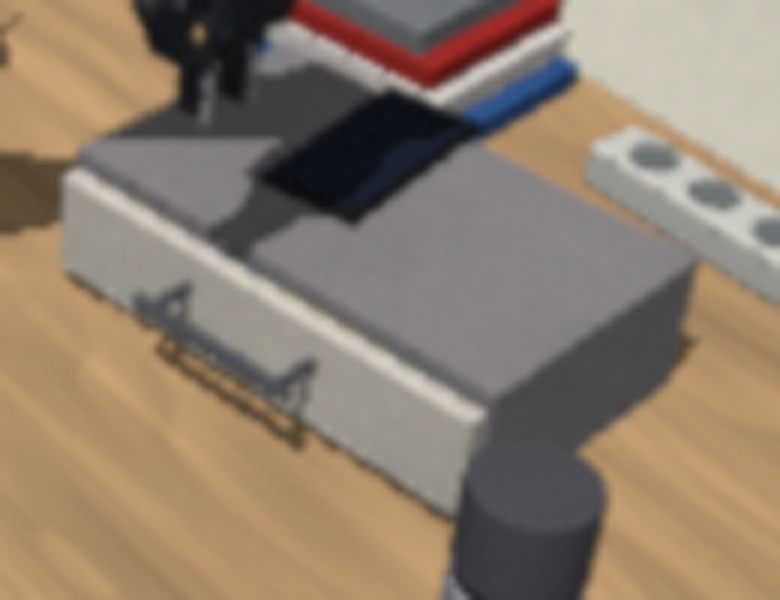

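The predicted handle ends match this side crop: (133,298) and (278,391). Next I descend onto the bar and grip it.

Emit:
apply_moves(
  motion=[
    [[-11,5,10,0,0,0,25],[0,0,30,0,0,0,25],[0,0,30,0,0,0,25],[0,0,30,0,0,0,25],[0,0,25,0,0,0,25],[0,0,20,0,0,0,25],[0,0,20,0,0,0,25],[0,0,15,0,0,0,25],[0,0,6,0,0,0,25],[0,0,0,0,0,0,25]],
  ],
)

```text
time_s: 4.3
ee_pos: [0.6362, -0.1675, 0.045]
tool_rot: [0.655, 0.755, -0.0, -0.001]
contact_force: [-0.3, 0.9, -0.4]
grip_width: 0.025
```

Emit:
apply_moves(
  motion=[
    [[0,0,0,0,0,0,0],[0,0,0,0,0,0,0],[0,0,0,0,0,0,0],[0,0,0,0,0,0,0],[0,0,0,0,0,0,0],[0,-2,0,0,0,0,0],[0,-6,0,0,0,0,0],[0,-8,0,0,0,0,0],[0,-8,0,0,0,0,0],[0,-8,0,0,0,0,0]],
  ],
)

```text
time_s: 5.3
ee_pos: [0.6042, -0.1727, 0.0458]
tool_rot: [0.656, 0.755, 0.0, 0.0]
contact_force: [1.1, -0.6, 4.9]
grip_width: 0.0091
```

Emit:
apply_moves(
  motion=[
    [[0,-12,0,0,0,0,0],[0,-13,0,0,0,0,0],[0,-13,0,0,0,0,0],[0,-13,0,0,0,0,0],[0,-13,0,0,0,0,0],[0,-12,0,0,0,0,0],[0,-10,0,0,0,0,0],[0,-8,0,0,0,0,0],[0,-6,0,0,0,0,0],[0,-4,0,0,0,0,0]],
  ],
)

```text
time_s: 6.3
ee_pos: [0.5007, -0.1879, 0.0457]
tool_rot: [0.656, 0.755, -0.0, 0.0]
contact_force: [1.2, -2.5, 6.1]
grip_width: 0.0096
```

Run:
```python
from h import *
need([.636-.1485,-.1675-.021,.045])
```

```text
t 6.3 tcp [ 0.5007 -0.1879  0.0457] shift [  1.3 -13.1   0.7] zaxis [ 0.001 -0.001 -1.   ] yhead 0.14 F [ 1.2 -2.5  6.1] w 0.0096 j [-0.17  0.48  0.56  2.   -0.36  0.76  0.74]
```

Emit:
apply_moves(
  motion=[
    [[0,-4,0,0,0,0,0],[0,-4,0,0,0,0,0],[0,-3,0,0,0,0,0],[0,-3,0,0,0,0,0],[0,-2,0,0,0,0,0],[0,-2,0,0,0,0,0],[0,-2,0,0,0,0,0],[0,0,0,0,0,0,0],[0,0,0,0,0,0,0],[0,0,0,0,0,0,0]],
  ],
)

```text
time_s: 7.3
ee_pos: [0.4893, -0.1896, 0.0459]
tool_rot: [0.655, 0.756, 0.003, 0.007]
contact_force: [17.4, -2.0, -12.2]
grip_width: 0.0094
```

The force jumps to 17 N, so the drawer is at its stop. I'll release, lift and look.

Emit:
apply_moves(
  motion=[
    [[0,2,0,0,0,0,25],[0,0,0,0,0,0,25],[0,0,0,0,0,0,25],[0,0,-15,0,0,0,25],[0,0,-30,0,0,0,25],[0,0,-35,0,0,0,25],[0,0,-35,0,0,0,25],[20,-20,-35,0,0,0,60],[20,-20,-20,0,0,0,60],[0,0,0,0,0,0,60]],
  ],
)

```text
time_s: 8.3
ee_pos: [0.437, -0.1547, 0.218]
tool_rot: [0.655, 0.755, 0.002, 0.0]
contact_force: [-0.6, 0.1, 0.2]
grip_width: 0.06
```

Run:
```python
from h import *
need([.6,-.18,.2])
c=cam("top");a=c["img"]
cv2.imwrite("pics/d1.png",cv2.resize(a[130:230,245:375],(780,600),interpolation=cv2.INTER_CUBIC))
c=cam("side");a=c["img"]
cv2.imwrite("pics/d1s.png",cv2.resize(a[140:240,235:365],(780,600),interpolation=cv2.INTER_CUBIC))
```

```text
t 8.3 tcp [ 0.437  -0.1547  0.218 ] shift [-48.1 157.7  18.5] zaxis [ 0.003  0.003 -1.   ] yhead 0.1418 F [-0.6  0.1  0.2] w 0.06 j [-0.39  0.08  0.68  1.99 -0.06  1.08  0.46]
```

View pics/d1.png

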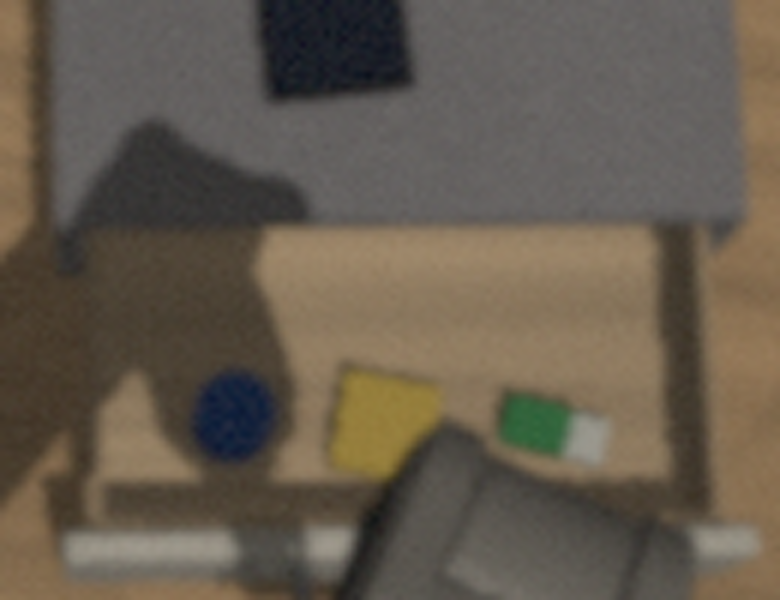

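The blue cap is in the left compartment at (234,417) in the crop, the notes in the middle at (385,420) and the eraser on the right at (550,430). I'll fit the cap position from both cameras by matching its model silhouette to the blue blobs.

```bash
cat >> h.py <<'E'
from scipy.optimize import least_squares
def sil(c,x,y,z0,r=.021,h=.036):
    t=np.linspace(0,2*np.pi,60,endpoint=False)
    P=np.array([proj(c,[x+r*np.cos(a),y+r*np.sin(a),z]) for z in(z0,z0+h) for a in t]).astype(np.float32)
    return P
def bb(P): return np.r_[P.min(0),P.max(0)]
def blue(c,near,win=14):
    hsv=cv2.cvtColor(c["img"],cv2.COLOR_BGR2HSV); m=cv2.inRange(hsv,(105,110,25),(130,255,255))
    k=np.zeros_like(m); u,v=map(int,near); k[v-win:v+win,u-win:u+win]=1; m=m*k
    n,l,s,_=cv2.connectedComponentsWithStats(m); i=1+s[1:,4].argmax(); x,y,w,h,A=s[i]
    return np.array([x-.5,y-.5,x+w-.5,y+h-.5]),A
E
python3 - <<'E'
from h import *
ct,cs=cam("top"),cam("side")
g=onz(ct,(283.6,198.6),.058); print("guess",g)
bt,A=blue(ct,(283.6,199.1)); bs,B=blue(cs,proj(cs,[g[0],g[1],.04])); print(bt,A,bs,B, proj(cs,[g[0],g[1],.04]))
for use in("t","s","ts"):
    f=lambda q:np.concatenate(([bb(sil(ct,*q,.022))-bt] if "t" in use else[])+([bb(sil(cs,*q,.022))-bs] if "s" in use else[]))
    r=least_squares(f,g[:2]); print(use,r.x.round(4),r.fun.round(1))
# expected handle from drawer: front rim etc
x=np.array([.99,.14]);y=np.array([-.14,.99]); o=np.array([.677,-.156])
print("cap in unit axes from front centre",x@(g[:2]-o),y@(g[:2]-o))
E
```

```text
guess [ 0.58744038 -0.08786917  0.058     ]
[277.5 192.5 289.5 205.5] 120 [261.5 189.5 271.5 201.5] 91 [265.56382539 195.25755796]
t [ 0.5896 -0.0886] [-1.1 -1.4  1.5  1.5]
s [ 0.5874 -0.0879] [-1.7 -1.4 -0.1  1. ]
ts [ 0.5896 -0.0886] [-1.1 -1.4  1.5  1.5 -1.1 -1.5  0.5  0.9]
cap in unit axes from front centre -0.07912570493170008 0.07998786307536261
```

View pics/d1s.png

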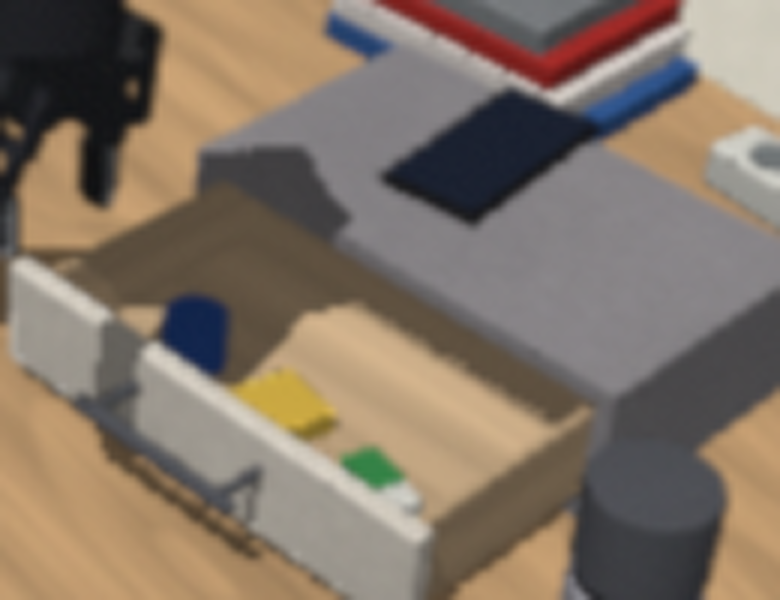

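Both cameras agree on the cap at (0.588,-0.088), 80 mm left of the drawer's centre as described. I'll grip it along the unit's y, which has the most room, so I turn the hand -90° above the cap.

Emit:
apply_moves(
  motion=[
    [[11,40,0,0,0,0,65],[11,40,0,0,0,0,65],[11,40,0,0,0,0,65],[12,39,0,0,0,0,65],[0,0,0,0,0,-0.143,65],[0,0,0,0,0,-0.143,65],[0,0,0,0,0,-0.143,65],[0,0,0,0,0,-0.143,65],[0,0,0,0,0,-0.143,65],[0,0,0,0,0,-0.143,65]],
  ],
)

```text
time_s: 9.5
ee_pos: [0.5895, -0.0894, 0.2133]
tool_rot: [0.28, 0.96, -0.001, -0.002]
contact_force: [-0.3, 0.6, -0.1]
grip_width: 0.065
```

Emit:
apply_moves(
  motion=[
    [[0,0,10,0,0,-0.143,65],[0,0,10,0,0,-0.143,65],[0,0,10,0,0,-0.143,65],[0,0,10,0,0,-0.143,65],[0,0,10,0,0,-0.143,65],[0,0,20,0,0,0,65],[0,0,10,0,0,0,65],[0,0,0,0,0,0,65],[0,0,0,0,0,0,65],[0,0,0,0,0,0,65]],
  ],
)

```text
time_s: 10.5
ee_pos: [0.5905, -0.0887, 0.1359]
tool_rot: [-0.071, 0.997, -0.0, 0.001]
contact_force: [0.1, -0.1, 0.6]
grip_width: 0.0649
```

Run:
```python
from h import *
need([.588,-.088,.026])
```

```text
t 10.5 tcp [ 0.5905 -0.0887  0.1359] shift [  2.5   1.1 109.9] zaxis [ 0.001 -0.    -1.   ] yhead 1.7139 F [ 0.1 -0.1  0.6] w 0.0649 j [-0.15  0.41  0.29  1.78 -0.14  0.98  1.91]
```

Emit:
apply_moves(
  motion=[
    [[2,0,10,0,0,0,65],[0,0,20,0,0,0,65],[0,0,20,0,0,0,65],[0,0,20,0,0,0,65],[0,0,15,0,0,0,65],[0,0,10,0,0,0,65],[0,0,8,0,0,0,65],[0,0,5,0,0,0,65],[0,0,2,0,0,0,65],[0,0,0,0,0,0,65]],
  ],
)

```text
time_s: 11.5
ee_pos: [0.5881, -0.0888, 0.0255]
tool_rot: [-0.072, 0.997, 0.0, 0.0]
contact_force: [-0.1, 0.6, -0.5]
grip_width: 0.0654
```

Run:
```python
from h import *
need([.588,-.088,.026])
```

```text
t 11.5 tcp [ 0.5881 -0.0888  0.0255] shift [-0.   0.8 -0.5] zaxis [ 0.  0. -1.] yhead 1.7141 F [-0.1  0.6 -0.5] w 0.0654 j [-0.12  0.54  0.25  1.86 -0.19  0.76  1.95]
```

Emit:
apply_moves(
  motion=[
    [[0,0,0,0,0,0,50],[0,0,0,0,0,0,45],[0,0,0,0,0,0,40],[0,0,0,0,0,0,30],[0,0,0,0,0,0,30],[0,0,0,0,0,0,30],[0,0,0,0,0,0,30],[0,0,0,0,0,0,30],[0,0,-10,0,0,0,30],[0,0,-20,0,0,0,30]],
  ],
  grip_force=80,
)

```text
time_s: 12.5
ee_pos: [0.5861, -0.0885, 0.0542]
tool_rot: [-0.072, 0.997, 0.0, -0.002]
contact_force: [0.8, 0.5, 0.3]
grip_width: 0.0408
```

Gripped at 40.8 mm. I'll lift and carry the cap to above the post.

Emit:
apply_moves(
  motion=[
    [[0,0,-30,0,0,0,30],[0,0,-30,0,0,0,30],[0,0,-25,0,0,0,30],[0,10,-10,0,0,0,30],[2,35,0,0,0,0,30],[2,40,0,0,0,0,30],[2,40,0,0,0,0,30],[2,40,0,0,0,0,30],[2,40,0,0,0,0,30],[2,40,0,0,0,0,30]],
  ],
)

```text
time_s: 13.5
ee_pos: [0.5393, 0.1542, 0.1495]
tool_rot: [-0.072, 0.997, -0.0, -0.001]
contact_force: [1.1, 0.9, -1.2]
grip_width: 0.0404
```

Emit:
apply_moves(
  motion=[
    [[2,40,0,0,0,0,30],[2,40,0,0,0,0,30],[2,30,0,0,0,0,30],[2,16,0,0,0,0,30],[0,0,0,0,0,0,30],[0,0,0,0,0,0,30],[0,0,0,0,0,0,30],[0,0,0,0,0,0,30],[0,0,0,0,0,0,30],[0,0,0,0,0,0,30]],
  ],
)

```text
time_s: 14.5
ee_pos: [0.5154, 0.2748, 0.1504]
tool_rot: [-0.071, 0.997, 0.0, 0.0]
contact_force: [0.2, -0.4, -0.1]
grip_width: 0.0406
```

Run:
```python
from h import *
need([.512,.2755,.12])
ct,cs=cam("top"),cam("side")
s=robot.get_obs()["ee_pos"]
print("cap side",proj(cs,s+[0,0,.014]).round(1),"post base",proj(cs,[.512,.2755,.008]).round(1),"post top",proj(cs,[.512,.2755,.067]).round(1),"shoulder",proj(cs,[.512,.2755,.04]).round(1))
u,v=proj(cs,[.512,.2755,.07]).astype(int); print(u,v); u0,v0=u-33,v-25
A=cv2.resize(cs["img"][v0:v0+50,u0:u0+65],(780,600),interpolation=cv2.INTER_CUBIC); print(u0,v0)
cv2.imwrite("pics/post_s.png",A)
```

```text
t 14.5 tcp [0.5154 0.2748 0.1504] shift [ 3.3  1.1 30.4] zaxis [ 0.  0. -1.] yhead 1.7128 F [ 0.2 -0.4 -0.1] w 0.0406 j [-0.69  0.36  0.16  1.79 -0.07  1.    1.21]
cap side [200.5 131.2] post base [201.9 163.4] post top [201.1 151.7] shoulder [201.5 157.1]
201 151
168 126
```

View pics/post_s.png

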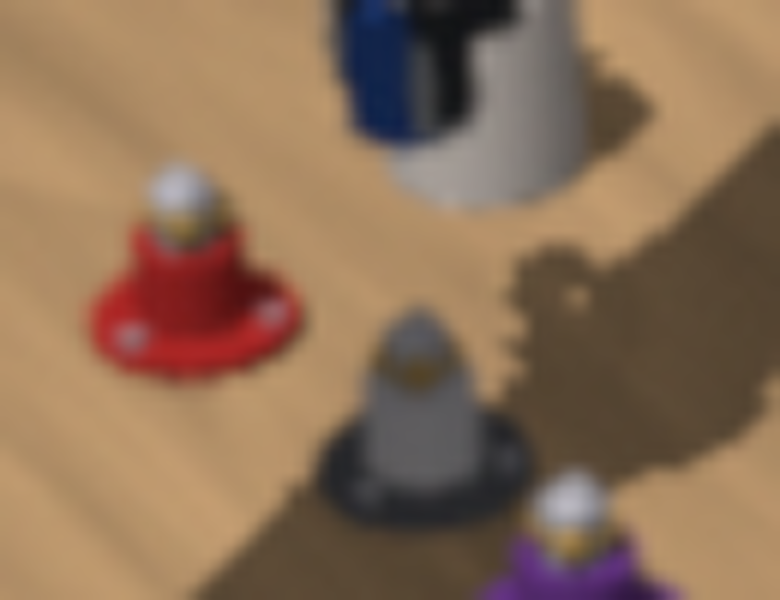

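The side view shows the grey post with its tip at crop (418,318) and base centre at (427,465), about 1 px right of my prediction. I'll run a joint fit with both views and use the held cap to check the side camera's bias.

Run:
```python
from h import *
ct,cs=cam("top"),cam("side")
obs=[(ct,(162.4,209.25),.008),(ct,(158.25,206.6),.067),(cs,(203.05,164.3),.008),(cs,(202.4,152.6),.064)]
for idx in([0,1],[2,3],[0,1,2,3]):
    r=least_squares(lambda q:np.concatenate([(proj(obs[i][0],[*q,obs[i][2]])-obs[i][1]) for i in idx]),[.512,.2755]); print(idx,r.x.round(4),r.fun.round(2))
s=robot.get_obs()["ee_pos"]
P=sil(cs,s[0],s[1],s[2]-.004)
b,A=blue(cs,proj(cs,s+[0,0,.014]),16); print("cap pred bb",bb(P).round(1),"blue",b,A)
# subpixel left edge / bottom edge of blue and base in side: blueness profile
img=cs["img"].astype(float); bl=img[:,:,0]-img[:,:,2]
for v in(128,130,132): print(v,bl[v,193:205].round(0).tolist())
for u in(199,200,201): print(u,bl[130:142,u].round(0).tolist())
# dark base extent rows 163..166
g=img.mean(2)
for v in(163,164,165): print(v,g[v,190:217].round(0).tolist())
```

```text
[0, 1] [0.5128 0.2764] [ 0.11  0.45 -0.1  -0.43]
[2, 3] [0.514  0.2686] [ 0.02 -0.31 -0.02  0.32]
[0, 1, 2, 3] [0.5138 0.275 ] [ 0.6   0.2   0.42 -0.68 -0.72 -0.99 -0.79 -0.34]
cap pred bb [195.  124.8 205.9 137.6] blue [196.5 125.5 202.5 136.5] 50
128 [-73.0, -59.0, -28.0, 14.0, 50.0, 56.0, 57.0, 54.0, 43.0, 20.0, 6.0, 2.0]
130 [-76.0, -65.0, -37.0, 8.0, 48.0, 55.0, 55.0, 55.0, 40.0, 17.0, 4.0, 3.0]
132 [-75.0, -72.0, -54.0, -9.0, 41.0, 57.0, 57.0, 56.0, 42.0, 16.0, 3.0, 2.0]
199 [55.0, 56.0, 57.0, 57.0, 56.0, 56.0, 52.0, 14.0, -43.0, -61.0, -68.0, -74.0]
200 [55.0, 56.0, 56.0, 56.0, 56.0, 56.0, 57.0, 29.0, -19.0, -33.0, -44.0, -61.0]
201 [40.0, 42.0, 42.0, 41.0, 43.0, 45.0, 48.0, 34.0, -1.0, -12.0, -17.0, -36.0]
163 [147.0, 145.0, 143.0, 133.0, 103.0, 60.0, 42.0, 47.0, 69.0, 89.0, 92.0, 93.0, 94.0, 94.0, 92.0, 91.0, 90.0, 79.0, 58.0, 53.0, 58.0, 53.0, 60.0, 72.0, 73.0, 71.0, 70.0]
164 [146.0, 146.0, 143.0, 127.0, 86.0, 47.0, 40.0, 44.0, 66.0, 87.0, 91.0, 93.0, 94.0, 94.0, 92.0, 91.0, 88.0, 77.0, 54.0, 54.0, 63.0, 54.0, 57.0, 70.0, 75.0, 79.0, 78.0]
165 [146.0, 144.0, 139.0, 117.0, 68.0, 44.0, 40.0, 44.0, 57.0, 75.0, 85.0, 90.0, 93.0, 92.0, 91.0, 87.0, 79.0, 65.0, 46.0, 47.0, 51.0, 48.0, 56.0, 75.0, 96.0, 117.0, 115.0]
```

The cap's edge shows a side bias of about +0.5 px. With that removed, both views put the post at about (0.5135,0.275), so I shift 2 mm and come down to just above the tip.

Emit:
apply_moves(
  motion=[
    [[2,0,0,0,0,0,30],[0,0,15,0,0,0,30],[0,0,20,0,0,0,30],[0,0,15,0,0,0,30],[0,0,10,0,0,0,30],[0,0,8,0,0,0,30],[0,0,5,0,0,0,30],[0,0,0,0,0,0,30],[0,0,0,0,0,0,30],[0,0,0,0,0,0,30]],
  ],
  grip_force=90,
)

```text
time_s: 15.7
ee_pos: [0.5136, 0.2756, 0.078]
tool_rot: [-0.072, 0.997, 0.0, 0.001]
contact_force: [0.4, -0.9, -0.2]
grip_width: 0.0401
```

Run:
```python
from h import *
need([.5135,.275,.06])
cs=cam("side"); s=robot.get_obs()["ee_pos"]
cv2.imwrite("pics/post_s2.png",cv2.resize(cs["img"][126:176,168:233],(780,600),interpolation=cv2.INTER_CUBIC))
```

```text
t 15.7 tcp [0.5136 0.2756 0.078 ] shift [ 0.2 -0.6 18. ] zaxis [ 0.001  0.001 -1.   ] yhead 1.714 F [ 0.4 -0.9 -0.2] w 0.0401 j [-0.68  0.44  0.15  1.85 -0.08  0.85  1.22]
```

View pics/post_s2.png

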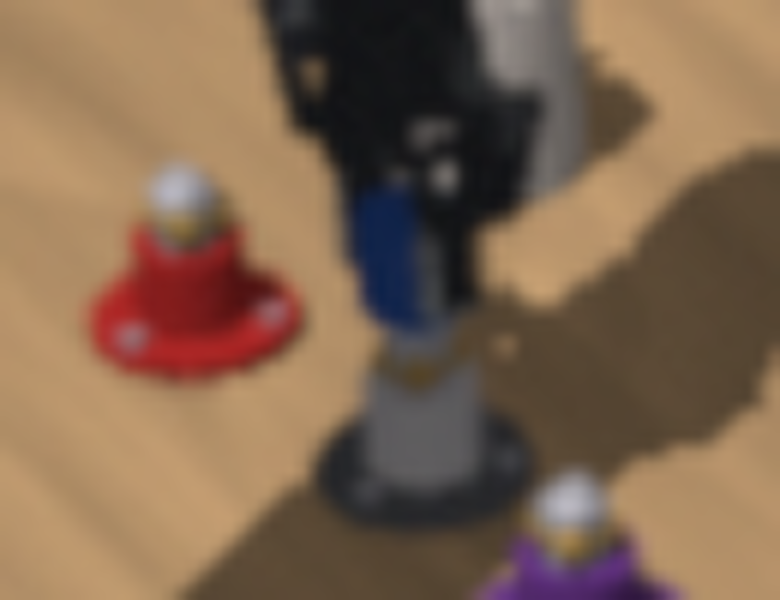

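The cap (axis at about x=417) lines up with the spigot axis (about x=418) at rim height. I'll descend gently.

Emit:
apply_moves(
  motion=[
    [[0,0,3,0,0,0,30],[0,0,3,0,0,0,30],[0,0,3,0,0,0,30],[0,0,2,0,0,0,30],[0,0,2,0,0,0,30],[0,0,2,0,0,0,30],[0,0,2,0,0,0,30],[0,0,0,0,0,0,30],[0,0,0,0,0,0,30],[0,0,0,0,0,0,30]],
  ],
)

```text
time_s: 16.75
ee_pos: [0.5132, 0.2755, 0.0605]
tool_rot: [-0.072, 0.997, 0.0, 0.0]
contact_force: [1.1, 1.0, 0.2]
grip_width: 0.0406
```

Run:
```python
from h import *
need([.5135,.275,.06]); print(robot.get_obs()["moment"].round(2))
```

```text
t 16.75 tcp [0.5132 0.2755 0.0605] shift [-0.2 -0.5  0.5] zaxis [ 0.  0. -1.] yhead 1.7142 F [1.1 1.  0.2] w 0.0406 j [-0.68  0.47  0.14  1.87 -0.09  0.81  1.22]
[ 0.13 -0.01  0.03]
```

Slid over the spigot with no side force. Now I press through the bumps.

Emit:
apply_moves(
  motion=[
    [[0,0,1,0,0,0,30],[0,0,1,0,0,0,30],[0,0,1,0,0,0,30],[0,0,1,0,0,0,30],[0,0,1,0,0,0,30],[0,0,0,0,0,0,30],[0,0,0,0,0,0,30],[0,0,0,0,0,0,30],[0,0,0,0,0,0,30],[0,0,0,0,0,0,30]],
  ],
)

```text
time_s: 17.75
ee_pos: [0.5142, 0.2767, 0.0573]
tool_rot: [-0.072, 0.997, 0.001, 0.001]
contact_force: [-0.8, 0.9, 11.0]
grip_width: 0.0408
```

Emit:
apply_moves(
  motion=[
    [[0,0,1,0,0,0,30],[0,0,1,0,0,0,30],[0,0,1,0,0,0,30],[0,0,1,0,0,0,30],[0,0,1,0,0,0,30],[0,0,1,0,0,0,30],[0,0,1,0,0,0,30],[0,0,1,0,0,0,30],[0,0,0,0,0,0,30],[0,0,0,0,0,0,30]],
  ],
)

```text
time_s: 18.75
ee_pos: [0.5127, 0.2755, 0.0466]
tool_rot: [-0.072, 0.997, 0.0, -0.0]
contact_force: [1.8, 4.3, -8.1]
grip_width: 0.0403
```

It clicked: the force rose to 11 N, then fell to -8 N as the cap drew itself down. I'll press on until it bottoms.

Emit:
apply_moves(
  motion=[
    [[0,0,1,0,0,0,30],[0,0,1,0,0,0,30],[0,0,1,0,0,0,30],[0,0,1,0,0,0,30],[0,0,1,0,0,0,30],[0,0,0,0,0,0,30],[0,0,0,0,0,0,30],[0,0,0,0,0,0,30],[0,0,0,0,0,0,30],[0,0,0,0,0,0,30]],
  ],
)

```text
time_s: 19.75
ee_pos: [0.5135, 0.2756, 0.0442]
tool_rot: [-0.072, 0.997, 0.0, 0.0]
contact_force: [-2.8, 1.8, 9.1]
grip_width: 0.0402
```

Emit:
apply_moves(
  motion=[
    [[0,0,1,0,0,0,30],[0,0,1,0,0,0,30],[0,0,0.5,0,0,0,30],[0,0,0,0,0,0,30],[0,0,0,0,0,0,30],[0,0,0,0,0,0,30],[0,0,0,0,0,0,30],[0,0,0,0,0,0,30],[0,0,0,0,0,0,30],[0,0,0,0,0,0,30]],
  ],
)

```text
time_s: 20.75
ee_pos: [0.5136, 0.2756, 0.0441]
tool_rot: [-0.071, 0.997, 0.001, 0.0]
contact_force: [-7.7, -0.2, 26.6]
grip_width: 0.0402
```

Run:
```python
from h import *
need([.5135,.275,.044])
cs=cam("side"); a=cs["img"]; ct=cam("top")["img"]
A=cv2.resize(a[126:176,168:233],(600,460),interpolation=cv2.INTER_CUBIC)
B=cv2.resize(a,(187,140),interpolation=cv2.INTER_AREA)
cv2.imwrite("pics/fin.png",cv2.resize(a[126:176,168:233],(780,600),interpolation=cv2.INTER_CUBIC))
cv2.imwrite("pics/fint.png",cv2.resize(ct,(800,600),interpolation=cv2.INTER_CUBIC))
```

```text
t 20.75 tcp [0.5136 0.2756 0.0441] shift [ 0.1 -0.6  0.1] zaxis [ 0.     0.001 -1.   ] yhead 1.7139 F [-7.7 -0.2 26.6] w 0.0402 j [-0.67  0.49  0.14  1.87 -0.09  0.78  1.23]
```

View pics/fin.png

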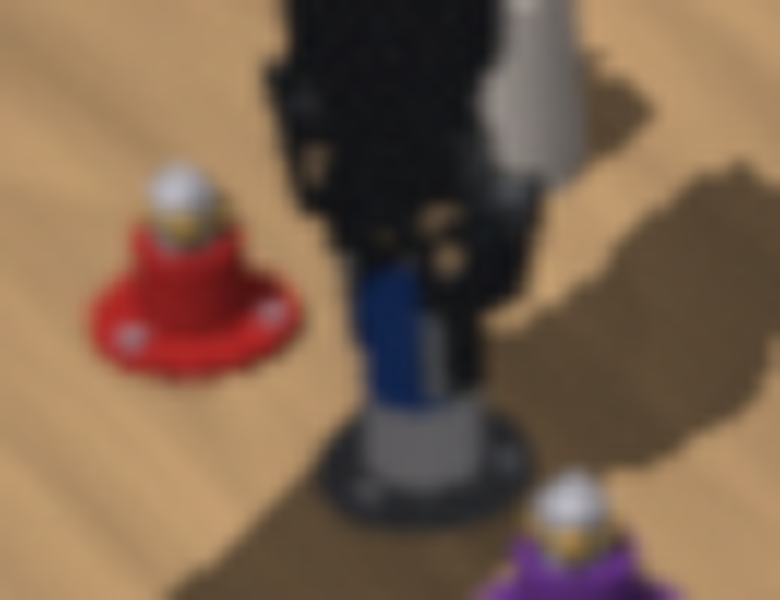

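View pics/fint.png

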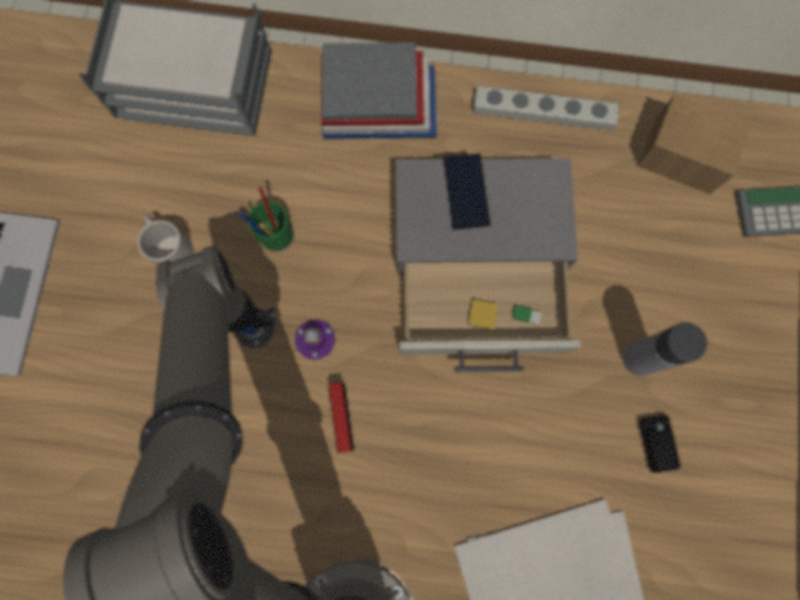

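The cap's rim meets the column's shoulder with no brass showing, and the drawer is open with the other objects unmoved. One check before handing in: the drawer's travel, measured from the handle pixels.

Run:
```python
from h import *
c=cam("top"); a0=np.load("top0.npy").astype(float).mean(2); a1=c["img"].astype(float).mean(2)
def row(a,u,lo,hi):
    w=np.clip(np.median(a[lo:hi,u-3:u+4])-a[lo:hi,u-3:u+4].mean(1)-15,0,None); return (w*np.arange(lo,hi)).sum()/w.sum()
r0=row(a0,311,181,192); r1=row(a1,312,229,243); p0=onz(c,(311,r0),.062); p1=onz(c,(312,r1),.062)
print(r0,r1,"travel",(p0-p1)[:2]@[.99,.14])
for t in(.14,.145,.15,.155): print(t,proj(c,p0-t*np.array([.99,.14,0])).round(2))
need([.5135,.275,.044])
```

```text
181.0 233.20521739130436 travel 0.15739046387739333
0.14 [312.51 227.28]
0.145 [312.56 228.98]
0.15 [312.62 230.67]
0.155 [312.68 232.37]
t 20.9 tcp [0.5136 0.2756 0.0441] shift [ 0.2 -0.6  0.1] zaxis [ 0.     0.001 -1.   ] yhead 1.7138 F [-7.3 -0.3 25.3] w 0.0403 j [-0.67  0.49  0.14  1.87 -0.09  0.78  1.23]
```

The first-frame handle row fell on the edge of its search window (181.0), so that travel figure is no good. I'll redo it from raw profiles.

Run:
```python
from h import *
c=cam("top"); a0=np.load("top0.npy").astype(float).mean(2); a1=c["img"].astype(float).mean(2)
print(a0[176:196,305:318].mean(1).round().tolist()); print(a1[224:244,305:318].mean(1).round().tolist())
```

```text
[101.0, 99.0, 92.0, 74.0, 59.0, 59.0, 71.0, 83.0, 78.0, 70.0, 71.0, 74.0, 85.0, 96.0, 103.0, 106.0, 107.0, 106.0, 107.0, 108.0]
[111.0, 100.0, 82.0, 64.0, 60.0, 74.0, 94.0, 103.0, 104.0, 96.0, 79.0, 71.0, 76.0, 87.0, 99.0, 106.0, 106.0, 107.0, 110.0, 112.0]
```

The redone profile puts the bar at about row 186 before and 235.3 now, or roughly 148 mm of travel (±3 mm). That fits the 150 mm stop, which was also felt as a 17 N rise, and the hand was still pulling outward when I released. Handing in.

```bash
python3 -c "
from h import *
print(robot.job_done()); need([.5135,.275,.044])"
```

```text
the job is handed in; nothing more can be done
None
the job is handed in; nothing more can be done
```

The blue cap is pressed onto the grey post and clicked home, the drawer is open at its stop, and I handed in at about 21 s with the hand still gripping the cap and pushing down.

- **Drawer:** I pulled it by the bar until the resistance jumped to 17 N at the stop. The handle moved about 148 mm in the top view (±3 mm, against a 150 mm stop). My first attempt at that measurement gave a wrong 157 mm because the search window was bad, so I redid it.
- **Cap:** The force rose to 11 N, then fell to -8 N as it clicked. It bottomed with the tool at z = 44.1 mm (44 mm expected), and the last picture shows the rim on the shoulder with no brass visible.
- **Final push:** About 25 N down at 90 N grip. A sideways force of about 7 N remained at the hand.
- **Post position:** The two cameras disagreed by up to 8 mm. I settled it with a joint fit, checked against the held cap, and the cap slid over the spigot with no side force.
- **Other objects:** The pen pot, mug, stapler, thermos and phone, and the red and purple posts, looked unmoved in the last pictures. The mouse had no separate check.

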